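Hang the panel-nut spanner on the swivel peg

ROBOT

A 6-joint arm with a two-finger parallel gripper is mounted at the origin on the work surface. World frame = base frame: x ahead of the robot, y to its left, z up, the work surface at z = 0. Lengths are in m, angles in rad, forces in N, time in s.
With the tool pointing down it reaches from about 0.35 to 0.85 m from the base axis. Payload 8.1 kg.
Tool frame: the origin (TCP) lies at the very end of the fingers, on their centre line; the grasp point (between the pads) lies robot.hold_point_z behind it (robot.hold_point_z is the distance from the TCP to the grasp point, in m); z points along the fingers, y is the direction in which the jaws open and shut (so a half turn about z gives the same grasp; the last joint's range is limited). The gripper opens to 93 mm and grips with 3 to 60 N. Pads are 15 mm wide; open, the fingers measure 128 mm over their backs; the gripper's body (75 mm by 188 mm) begins 65 mm behind the grasp point.
Start: joints at [-0.085, 0.13, 1.488, -0, 1.523, -0.085], TCP at [0.6, 0, 0.219] pointing down, gripper open.
Joint ranges: [-2.96, 2.96], [-0.89, 2.26], [0.02, 2.5], [-1.34, 4.48], [0, 2.73], [-2.66, 2.66]. Speed limits (rad/s): [2.39, 2.39, 2.79, 3.14, 3.14, 3.14].

INTERFACE

Orientations are given as a rotation vector (axis times angle).
In Python, from plant import robot, cams gives the robot as it stands. The module is installed in compiled form; this text tells all that it offers.
- The arm moves only by the tool step_arm, never from a script. Its argument "deltas" is a list of rows, each an object with "offset": the shift along the tool's x, y, z in cm, a list of three; "roll": the turn about the tool's z in rad. In form: [{"offset": [x, y, z], "roll": roll}, ...]. A call has 1 to 12 rows; each row shifts and turns the commanded pose from where the row before left it, along the tool's axes as they then stand; what a row does not reach is not made up. A row lasts 1/8 s, in which the tool goes at most 62.5 mm and 10.7 degrees, less where a joint would pass 70% of its speed; a pose out of reach is approached as far as the arm can. A call with a gripper value outside its range is refused whole. "fingers" is the finger opening in cm, from 0 to 9.3, set as the call begins (left out, the last holds). The fingers move at their own pace and stop on an object; "grip_force" is the grip in N (left out, the last holds). Time passes only in rows, so rows that do not move let the fingers close. It gives the time, the measured TCP pose, the force and the opening at its end, in the units of the state.
- robot.read_state(): the state, without advancing time (a new reading comes with each control period).
- cams.read_camera(name): name is "scene" or "side" or "wrist"; returns a dict with "pixels" (384x512x3 uint8, red, green, blue), "fx", "fy", "cx", "cy" (pixels), "k1" (the pictures are not rectified: a ray, as slopes to the right and down, at radius r is drawn at 1 + k1 r^2 times it, then the intrinsics apply), "extrinsics" (4x4, takes a point from world to camera coordinates). Camera axes: x right, y down, z forward; pixel columns grow to the right and rows downward; lengths in m; the calibration is good to about 2 mm. A picture is of the moment at which its call begins. There is no depth.
- robot.close_job(): hands the job in, once; it reports no verdict.
Trained networks look in a picture, given as the dict that the camera call returned (one of the last four; its "shot" number tells which), for a name from the list of things; names that differ only in an ending like _2 or _b are one class to them, and where a whole thing is asked for, a point or a joint stands for the part that bears it (a point fixed in the world has none). Each returns a list of dicts, best first, with "score" (0 to 1); they miss things now and then, are a little off and sometimes report something else, mostly with a low value. They report only what shows in the picture. A call takes as long as a camera call. They do not tell look-alikes from the thing itself.
- cams.boxes_of(picture, thing): "xy" ([column, row] in pixels, amid what is visible of it).
- cams.silhouettes(picture, thing): "mask" (384x512 bool, what is visible of it) and "xy" ([column, row] in pixels, amid what is visible of it).
- cams.pinpoint(picture, thing): "xy" ([column, row] in pixels: a listed point, or the origin of a listed thing).
The state is a dict: "t": time; "q": joint angles; "dq": joint speeds; "joint_torque": joint torques, N m; "tool_pos": TCP position; "orientation": TCP orientation; "force": force on the tool from outside, world axes, zero at the start; "wrist_torque": the same for the moment, N m; "opening": finger opening in m.
Only numpy, scipy, OpenCV 4.12 (cv2) and the standard library are available. Lean on these libraries where they do the work, as an engineer would, in place of code of your own. Each camera call takes 0.05 s, during which the arm holds its last target. There are 200 camera calls.

TASK

On the peg stand, push the arm round until it is home against its stop, where the peg points out over the stand's long foot. Then pick up the flat steel spanner, turn it round as needed, and hang it by its ring eye on the peg so that it hangs freely with the jaw end down, the arm still home. Do not strike the signal generator, and leave the breadboard, screwdriver and parts tray where they lie.

Things in the scene. Friction and masses are not known exactly. Their poses are not given: they have to be found in the camera images.
- stand: Fixed peg stand, left or right of the middle. Origin on the bench at the axis of its upright 18 mm steel mast. Dark foot plate 70 mm wide, 12 mm thick, reaching 130 mm from the mast along its own -x (roughly towards the robot) and 40 mm behind. A 30 mm wide sleeve on the mast, z 182 to 208 mm, carries the swinging arm.
- swing (a joint): Angle (rad) of the arm about the mast. 0: home on a hard stop, arm and peg along the stand's -x, over the long foot. Grows anticlockwise from above (peg swings from the stand's -x to its -y), to 1.4 at most; starts at 0.6 to 1.1. Stiff: stays where left, about 2 N at the peg turns it. The arm is a 14 mm square aluminium bar, top 202 mm above the bench, 66 mm long from the mast axis.
- peg (a point): Round steel peg at the end of the arm, moving with it: 10 mm diameter, 53 mm long with round tip, rising at 45 degrees outwards, away from the mast. Origin at its root, against a 6 mm thick, 16 mm wide stop tab that stands up 21 mm square to the peg on its upper side, 72 mm out from the mast axis and 199 mm above the bench. z axis along the peg from root to tip; y axis level.
- peg_tip (a point): Tip of the peg, 53 mm from the root along the peg.
- spanner: Loose flat plain steel spanner, 165 mm long, 8 mm thick, 0.13 to 0.24 kg, flat on the bench, ring end roughly towards the robot. Origin on its underside (centre of mass within 10 mm). x axis along it to the ring, z square to the flat. Handle 22 mm wide, x -51 to +36 mm; ring 46 mm outside, hole 26 mm, centred at x +60 mm; open jaw 38 mm wide, x -51 to -83 mm. Both faces alike.
- eye (a point): Centre of the ring's hole, mid thickness (60 mm along the spanner's x from its origin, 4 mm above the underside).
- generator: Fixed grey bench signal generator on a wire bail, 210 mm wide, 250 mm deep, top 118 mm above the bench. Origin on the bench; the body spans x from -40 to +210 mm and y from -105 to +105 mm of its own axes, the bail 13 mm more at the sides. It stands on the other side from the peg stand.
- breadboard: Loose white breadboard on a dark 100 x 160 mm base plate, 24 mm tall over its four terminals, lying beyond the spanner. Origin at centre of underside.
- screwdriver: Loose screwdriver with a red handle, about 200 mm long, lying near a side of the bench. Origin at its middle, underside.
- tray: Loose open parts tray, 100 x 130 mm and 35 mm tall, near the other side. Origin at centre of underside.
Mind the look-alikes: they are no part of the job. What is shaped like the stand but red is not meant.

How it is judged:
By the outcome, as a careful person would: the job done as asked, in the order asked, and still so for the second after the job is handed in, with the robot touching nothing.
It also fails if it takes over 56 s, if anything falls off the work surface, if the arm or the gripper's body presses on something with over 40 N, if the wrist force passes 120 N, or if a joint passes its speed limit or range.

## Working session

There is one attempt and no reset: what is moved stays moved. The work goes in short steps, Python scripts to look and compute and a tool call to move; the robot and the scene stay as the last step left them, time stands still between calls to the robot, and variables do not carry over. Pictures are saved under pics/ and viewed, about 8 in all and at most 12, crops included, and the job is handed in when it is done.

Besides the shell and the picture viewer there is one more tool, called in YAML: its name, and indented under it one key for each argument. step_arm: Moves the arm, as the interface text tells. Its arguments: {"type":"object","properties":{"deltas":{"type":"array"},"fingers":{"type":"number"},"grip_force":{"type":"number"}},"required":["deltas"]}

```bash
mkdir -p pics; cat > h.py <<'E'
import numpy as np, cv2
from plant import robot, cams
from scipy.spatial.transform import Rotation as R
def ray(c,p):
    d=np.array([(p[0]-c['cx'])/c['fx'],(p[1]-c['cy'])/c['fy']]); u=d.copy()
    for _ in range(20): u=d/(1+c['k1']*(u@u))
    E=np.array(c['extrinsics']); o=-E[:3,:3].T@E[:3,3]; v=E[:3,:3].T@np.array([u[0],u[1],1]); return o,v/np.linalg.norm(v)
def atz(c,p,z):
    o,v=ray(c,p); return o+v*(z-o[2])/v[2]
def tri(obs):
    A=np.zeros((3,3));b=np.zeros(3)
    for c,p in obs:
        o,v=ray(c,p);M=np.eye(3)-np.outer(v,v);A+=M;b+=M@o
    x=np.linalg.solve(A,b)
    return x,[np.linalg.norm(np.cross(x-ray(c,p)[0],ray(c,p)[1])) for c,p in obs]
def proj(c,P):
    E=np.array(c['extrinsics']);p=E[:3,:3]@np.array(P)+E[:3,3];u=p[:2]/p[2];u=u*(1+c['k1']*(u@u));return np.array([u[0]*c['fx']+c['cx'],u[1]*c['fy']+c['cy']])
def save(c,n,scale=1): 
    im=cv2.cvtColor(c['pixels'],cv2.COLOR_RGB2BGR); cv2.imwrite('pics/'+n,im if scale==1 else cv2.resize(im,None,fx=scale,fy=scale))
E
cat > a.py <<'E'
from h import *
np.set_printoptions(precision=3,suppress=True)
s=robot.read_state();print(s['t'],s['tool_pos'],s['orientation'],s['q'],robot.hold_point_z)
ims=[]
for n in ['scene','side','wrist']:
    c=cams.read_camera(n); ims.append(c['pixels'])
    o,_=ray(c,(256,192));print(n,'cam at',o)
    for t in ['stand','swing','peg','peg_tip','spanner','eye','generator','breadboard','screwdriver','tray']:
        r=cams.pinpoint(c,t) if t!='swing' else cams.boxes_of(c,t)
        print(n,t,[(np.round(k['xy'],1).tolist(),round(k['score'],2),atz(c,k['xy'],{'peg':.199,'peg_tip':.236,'swing':.195}.get(t,0)).round(3)) for k in r[:3]])
    save(c,n+'0.png',1.5)
E
python3 a.py
```

```text
0.0 [0.599 0.    0.218] [-2.22  -2.22   0.002] [-0.085  0.131  1.489  0.     1.523 -0.085] 0.0188
scene cam at [ 1.123 -0.056  0.937]
scene stand [([407.9, 287.0], 0.91, array([0.815, 0.389, 0.   ])), ([331.4, 238.6], 0.81, array([0.638, 0.23 , 0.   ]))]
scene swing [([420.9, 235.4], 0.62, array([0.767, 0.374, 0.195])), ([330.3, 189.6], 0.55, array([0.606, 0.206, 0.195]))]
scene peg [([412.4, 221.5], 0.93, array([0.731, 0.368, 0.199])), ([148.0, 197.1], 0.69, array([ 0.555, -0.233,  0.199])), ([313.7, 188.6], 0.64, array([0.599, 0.165, 0.199]))]
scene peg_tip [([411.5, 205.6], 0.93, array([0.71 , 0.361, 0.236])), ([300.1, 171.7], 0.65, array([0.57 , 0.135, 0.236]))]
scene spanner [([234.5, 219.1], 0.69, array([ 0.525, -0.031,  0.   ]))]
scene eye [([232.1, 203.1], 0.96, array([ 0.468, -0.03 ,  0.   ])), ([175.9, 262.8], 0.7, array([ 0.637, -0.206, -0.   ]))]
scene generator [([176.6, 263.9], 0.65, array([ 0.64 , -0.204,  0.   ])), ([230.0, 205.6], 0.18, array([ 0.476, -0.038,  0.   ]))]
scene breadboard [([256.4, 281.4], 0.86, array([ 0.727, -0.   ,  0.   ]))]
scene screwdriver [([32
[... 934 characters left out ...]
9, array([ 0.738, -0.028,  0.   ]))]
side screwdriver [([296.3, 311.1], 0.9, array([0.384, 0.273, 0.   ]))]
side tray [([324.6, 195.9], 0.91, array([ 0.394, -0.278,  0.   ])), ([204.8, 279.4], 0.27, array([0.635, 0.231, 0.   ]))]
wrist cam at [0.6   0.073 0.384]
wrist stand []
wrist swing []
wrist peg []
wrist peg_tip []
wrist spanner [([204.5, 188.3], 0.84, array([ 0.524, -0.03 ,  0.   ]))]
wrist eye [([169.4, 187.0], 0.87, array([ 0.471, -0.027,  0.   ]))]
wrist generator [([275.6, 288.4], 0.65, array([ 0.633, -0.202,  0.   ]))]
wrist breadboard [([345.0, 172.1], 0.7, array([ 0.731, -0.005,  0.   ]))]
wrist screwdriver []
wrist tray [([142.9, 319.4], 0.65, array([ 0.401, -0.269,  0.   ]))]
```

View pics/scene0.png

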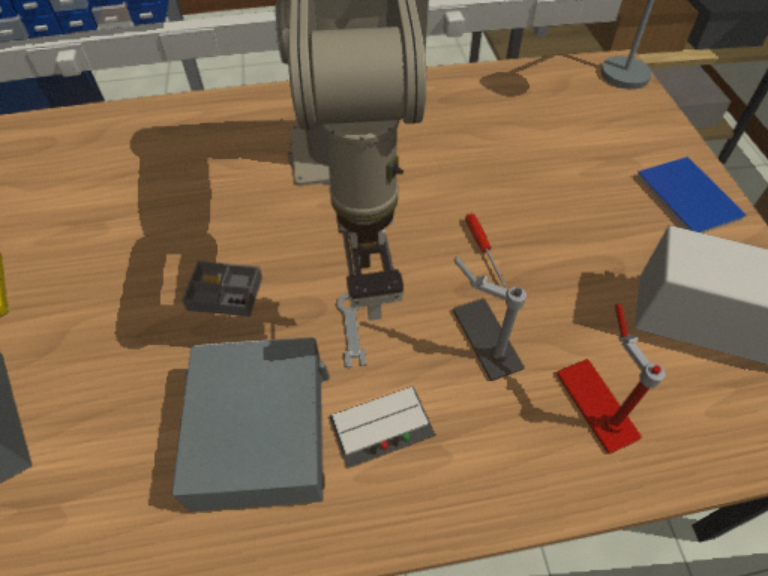

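View pics/side0.png

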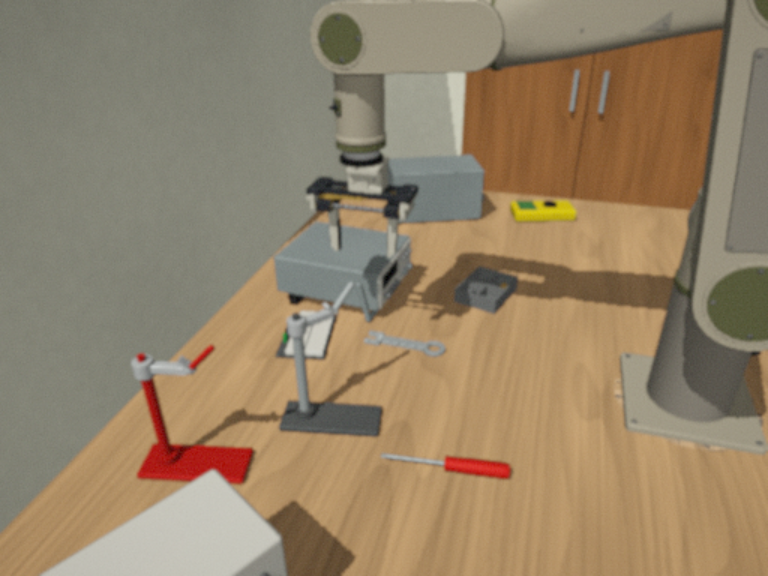

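```bash
cat > b.py <<'E'
from h import *
np.set_printoptions(precision=4,suppress=True)
sc=cams.read_camera('scene');sd=cams.read_camera('side')
def near(c,t,P,f='pinpoint'):
    r=getattr(cams,f)(c,t); q=proj(c,P)
    r=[k for k in r if np.linalg.norm(np.array(k['xy'])-q)<25]; return r[0]['xy'] if r else None
for t,P in [('stand',(.636,.235,0)),('peg',(.6,.16,.199)),('peg_tip',(.57,.14,.236))]:
    a,b=near(sc,t,P),near(sd,t,P)
    if a is not None and b is not None: print(t,*tri([(sc,a),(sd,b)]))
for c in (sc,sd):
    for k in cams.silhouettes(c,'stand')[:3]:
        m=k['mask']; print(k['xy'],k['score'],m.sum())
        # dark foot: dark & unsaturated
    # foot plate by colour, near the stand, fit at z=.012
    m=np.any([k['mask'] for k in cams.silhouettes(c,'stand') if np.linalg.norm(np.array(k['xy'])-proj(c,(.6,.22,.05)))<60],axis=0)
    px=c['pixels'].astype(int); dark=m&(px.max(2)<95)
    n,l,s,ce=cv2.connectedComponentsWithStats(dark.astype(np.uint8)); i=1+s[1:,4].argmax()
    ys,xs=np.where(l==i); P=np.array([atz(c,p,.012)[:2] for p in zip(xs,ys)]).astype(np.float32)
    r=cv2.minAreaRect(P*1000); print('foot',len(xs),r,cv2.boxPoints(r))
c=cams.read_camera('wrist')
for t in('spanner','eye'):
    print(t,[(atz(c,k['xy'],.004),k['score']) for k in cams.pinpoint(c,t)[:1]],[(atz(sc,k['xy'],.004),k['score']) for k in cams.pinpoint(sc,t)[:1]])
m=cams.silhouettes(c,'spanner')[0]['mask']; ys,xs=np.where(m)
P=np.array([atz(c,p,.008)[:2] for p in zip(xs,ys)]).astype(np.float32)*1000
print(cv2.minAreaRect(P),cv2.boxPoints(cv2.minAreaRect(P)))
E
python3 b.py
```

```text
stand [ 0.6391  0.2267 -0.0104] [np.float64(0.0038406100610992515), np.float64(0.0038406100610990416)]
peg [0.5969 0.168  0.2051] [np.float64(0.003452616760552603), np.float64(0.0034526167605525826)]
peg_tip [0.5708 0.1411 0.2335] [np.float64(0.0005272957747632037), np.float64(0.0005272957747632185)]
[409.4, 265.1] 0.78 2391
[325.9, 214.3] 0.59 1822
foot 1489 ((548.09619140625, 230.74742126464844), (128.26759338378906, 273.59326171875), 76.17643737792969) [[399.938  201.1564]
 [665.607  135.786 ]
 [696.2543 260.3384]
 [430.5854 325.7089]]
[213.5, 272.2] 0.78 2011
[118.4, 300.8] 0.63 2517
foot 1142 ((591.7577514648438, 226.1506805419922), (168.2196502685547, 74.30027770996094), 10.962152481079102) [[502.1182 246.6286]
 [516.2472 173.6841]
 [681.3973 205.6728]
 [667.2683 278.6173]]
spanner [(array([ 0.5327, -0.0297,  0.004 ]), 0.77)] [(array([ 0.5305, -0.0339,  0.004 ]), 0.8)]
eye [(array([ 0.4729, -0.0249,  0.004 ]), 0.66)] [(array([ 0.4778, -0.0254,  0.004 ]), 0.93)]
((527.3877563476562, -27.1473445892334), (44.04813766479492, 163.03733825683594), 89.33087921142578) [[445.6174 -48.2179]
 [608.6437 -50.1219]
 [609.1581  -6.0768]
 [446.1318  -4.1728]]
```

View pics/wrist0.png

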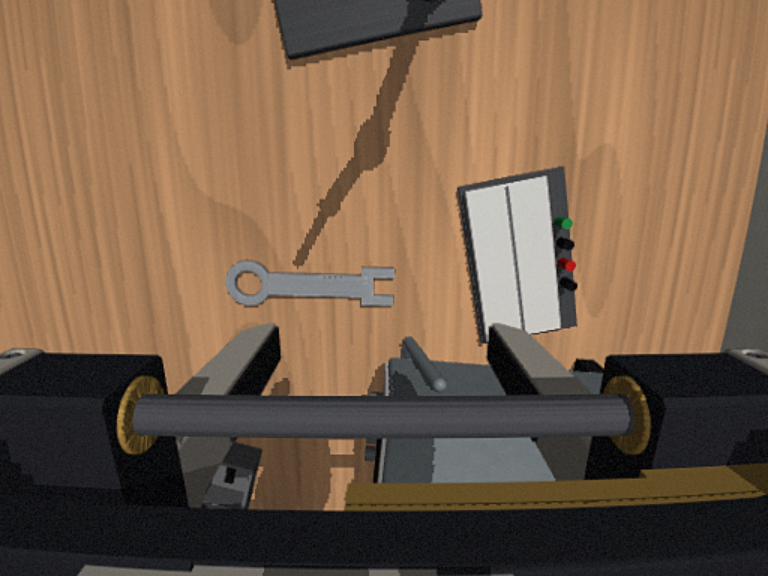

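step_arm:
  deltas:
    - {"offset": [2,2.75,0],"roll": 0}
    - {"offset": [2,2.75,0],"roll": -0.1}
    - {"offset": [2,0,0],"roll": -0.09}
    - {"offset": [0,0,0],"roll": 0}
  fingers: 0
  grip_force: 20

```text
t: 3.05
tool_pos: [0.6529, 0.0611, 0.2183]
orientation: [-1.999, -2.423, 0.0]
force: [-0.6, -1.0, 0.7]
opening: 0.0575
```

```bash
cat > c.py <<'E'
from h import *
np.set_printoptions(precision=4,suppress=True)
s=robot.read_state();print(s['t'],s['tool_pos'],s['opening'],s['q'],s['force']); M=R.from_rotvec(s['orientation']).as_matrix();print(M)
sc=cams.read_camera('scene')
for p in [(192,345),(318,340),(322,498),(275,358)]: print('gen',atz(sc,(p[0]/1.5,p[1]/1.5),.118))
c=cams.read_camera('wrist'); save(c,'w1.png',1.5)
for cc in(sc,c):
  for t in('spanner','eye','generator','peg','peg_tip'):
    print(t,[(atz(cc,k['xy'],{'peg':.199,'peg_tip':.236}.get(t,.004)),k['score']) for k in cams.pinpoint(cc,t)[:2]])
E
python3 c.py
```

```text
3.05 [0.6529 0.0611 0.2183] 0.057467064492670736 [ 0.015   0.2815  1.3171  0.0002  1.5436 -0.1763] [-0.6038 -1.0338  0.7382]
[[-0.1902  0.9817 -0.0006]
 [ 0.9817  0.1902  0.0002]
 [ 0.0003 -0.0005 -1.    ]]
gen [ 0.5866 -0.3022  0.118 ]
gen [ 0.6131 -0.0927  0.118 ]
gen [ 0.8751 -0.1136  0.118 ]
gen [ 0.6354 -0.1659  0.118 ]
spanner [(array([ 0.5348, -0.0316,  0.004 ]), 0.93)]
eye [(array([ 0.4729, -0.0386,  0.004 ]), 0.74)]
generator [(array([ 0.6363, -0.2009,  0.004 ]), 0.92)]
peg [(array([0.7263, 0.3765, 0.199 ]), 0.81), (array([0.6001, 0.1645, 0.199 ]), 0.72)]
peg_tip [(array([0.5766, 0.144 , 0.236 ]), 0.96), (array([0.7083, 0.3619, 0.236 ]), 0.96)]
spanner [(array([ 0.5314, -0.024 ,  0.004 ]), 0.77)]
eye [(array([ 0.4701, -0.0273,  0.004 ]), 0.91), (array([ 0.7284, -0.0027,  0.004 ]), 0.22)]
generator [(array([ 0.6367, -0.2009,  0.004 ]), 0.97)]
peg [(array([0.5929, 0.1717, 0.199 ]), 0.68)]
peg_tip [(array([0.5731, 0.1449, 0.236 ]), 0.77), (array([0.6735, 0.0789, 0.236 ]), 0.24)]
```

step_arm:
  deltas:
    - {"offset": [0,0,0],"roll": 0}
    - {"offset": [0,0,0],"roll": 0}
    - {"offset": [0,0,0],"roll": 0}
    - {"offset": [3.2,0.7,0],"roll": 0}
    - {"offset": [3.2,0.7,0],"roll": 0}
    - {"offset": [3.2,0.7,0],"roll": 0}
    - {"offset": [0,0,1.9],"roll": 0}
    - {"offset": [0,0,1.9],"roll": 0}
    - {"offset": [0,0,0],"roll": 0}

```text
t: 4.78
tool_pos: [0.6536, 0.1568, 0.1769]
orientation: [-2.0, -2.418, 0.007]
force: [-0.4, -0.3, -0.3]
opening: 0.0006
```

```bash
cat > d.py <<'E'
from h import *
np.set_printoptions(precision=4,suppress=True)
s=robot.read_state();print(s['t'],s['tool_pos'],s['opening'],s['force'])
sd=cams.read_camera('side'); sc=cams.read_camera('scene')
import sys; n=sys.argv[1]
a=sc['pixels'][80:272,220:476];b=sd['pixels'][130:322,110:366]
im=cv2.resize(cv2.cvtColor(np.hstack([a,b]),cv2.COLOR_RGB2BGR),(800,300),interpolation=cv2.INTER_CUBIC);cv2.imwrite('pics/'+n,im)
for t in('peg','peg_tip'):
    P={'peg':(.59,.19,.2),'peg_tip':(.56,.17,.236)}[t]
    o=[]
    for c in(sc,sd):
        r=[k for k in cams.pinpoint(c,t) if np.linalg.norm(np.array(k['xy'])-proj(c,P))<40]
        if r:o.append((c,r[0]['xy']));print(t,atz(c,r[0]['xy'],P[2]),r[0]['score'])
    if len(o)==2: 
        x,e=tri(o);v=(x-np.array([.636,.235,0]))[:2];f=np.array([-.9816,-.19]);g=np.array([.19,-.9816])
        print(t,x,e,'swing',np.arctan2(v@g,v@f),np.linalg.norm(v))
E
python3 d.py s1.png
```

```text
4.775 [0.6536 0.1568 0.1769] 0.0005889661426759855 [-0.4474 -0.2527 -0.3399]
peg [0.5981 0.1695 0.2   ] 0.77
peg_tip [0.5689 0.156  0.236 ] 0.57
```

View pics/s1.png

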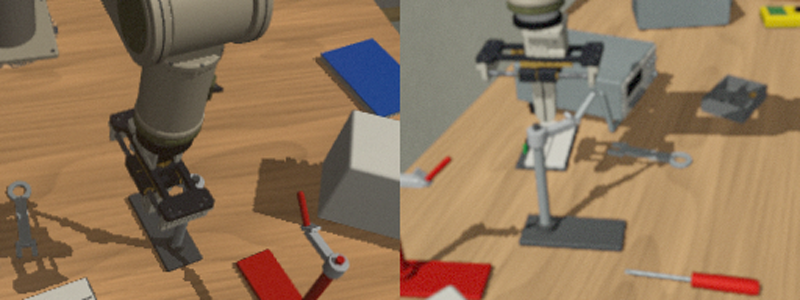

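step_arm:
  deltas:
    - {"offset": [0.6,-0.6,0],"roll": 0}
    - {"offset": [0.6,-0.6,0],"roll": 0}
    - {"offset": [0.6,-0.6,0],"roll": 0}
    - {"offset": [0.6,-0.6,0],"roll": 0}
    - {"offset": [0.6,-0.6,0],"roll": 0}
    - {"offset": [0.6,-0.6,0],"roll": 0}
    - {"offset": [0.6,-0.6,0],"roll": 0}
    - {"offset": [0.5,-0.6,0],"roll": 0}

```text
t: 6.08
tool_pos: [0.5991, 0.1955, 0.1808]
orientation: [2.001, 2.422, 0.0]
force: [3.9, -1.0, 0.1]
opening: 0.0003
```

step_arm:
  deltas:
    - {"offset": [0.5,-0.2,0],"roll": 0}
    - {"offset": [0.4,0,0],"roll": 0}

```text
t: 6.32
tool_pos: [0.5951, 0.2037, 0.1805]
orientation: [-2.0, -2.422, 0.002]
force: [-2.0, -3.4, 0.5]
opening: 0.0004
```

step_arm:
  deltas:
    - {"offset": [0.3,0,0],"roll": 0}
    - {"offset": [0,0,0],"roll": 0}

```text
t: 6.58
tool_pos: [0.5949, 0.2045, 0.1804]
orientation: [2.001, 2.42, -0.006]
force: [-1.7, -11.4, 3.1]
opening: 0.0007
```

step_arm:
  deltas:
    - {"offset": [0.3,0,0],"roll": 0}
    - {"offset": [0,0,0],"roll": 0}

```text
t: 6.82
tool_pos: [0.5949, 0.2047, 0.1804]
orientation: [2.001, 2.417, -0.011]
force: [-1.8, -21.2, 4.8]
opening: 0.0005
```

```bash
python3 d.py s2.png
```

```text
6.825 [0.5949 0.2047 0.1804] 0.0005072550066581191 [ -1.7652 -21.1521   4.8004]
peg [0.5794 0.2192 0.2   ] 0.79
peg_tip [0.5313 0.2081 0.236 ] 0.85
```

step_arm:
  deltas:
    - {"offset": [-2,0,0],"roll": 0}
    - {"offset": [-4,0,0],"roll": 0}
    - {"offset": [-4,0,-2],"roll": 0}
    - {"offset": [-4,-3,0],"roll": 0}
    - {"offset": [-4,-3,0],"roll": 0}
    - {"offset": [-4,-3,0],"roll": 0}
    - {"offset": [0,0,0],"roll": -0.16}
    - {"offset": [0,0,0],"roll": -0.16}
    - {"offset": [0,0,0],"roll": -0.16}
    - {"offset": [0,0,0],"roll": -0.16}
    - {"offset": [0,0,0],"roll": -0.16}
    - {"offset": [0,0,0],"roll": -0.16}
  fingers: 6

```text
t: 8.62
tool_pos: [0.5478, -0.0231, 0.2004]
orientation: [-0.647, -3.074, -0.002]
force: [0.2, 0.3, 0.2]
opening: 0.0602
```

step_arm:
  deltas:
    - {"offset": [0,0,0],"roll": -0.16}
    - {"offset": [0,0,0],"roll": -0.16}
    - {"offset": [0,0,0],"roll": 0}

```text
t: 9.0
tool_pos: [0.5478, -0.0232, 0.2004]
orientation: [-0.159, -3.137, -0.001]
force: [0.4, -0.4, -0.4]
opening: 0.0601
```

```bash
cat > e.py <<'E'
from h import *
np.set_printoptions(precision=4,suppress=True)
s=robot.read_state();print(s['t'],s['tool_pos'],s['opening'],s['force'],s['q']);M=R.from_rotvec(s['orientation']).as_matrix();print(M[:2,:2])
c=cams.read_camera('wrist');sc=cams.read_camera('scene');sd=cams.read_camera('side'); save(c,'w2.png',1.5)
for cc in(sc,c,sd):
  for t in('spanner','eye'):
    print(t,[(atz(cc,k['xy'],.004),k['score']) for k in cams.pinpoint(cc,t)[:2]])
  k=[k for k in cams.silhouettes(cc,'spanner') if np.linalg.norm(np.array(k['xy'])-proj(cc,(.53,-.03,0)))<30]
  if k:
    ys,xs=np.where(k[0]['mask']); P=np.array([atz(cc,p,.006)[:2] for p in zip(xs,ys)])
    m=P.mean(0);u=np.linalg.svd(P-m,full_matrices=False)[2][0];u*=-np.sign(u[0]);t=(P-m)@u;
    print('sil centre',m,'axis',u,np.arctan2(u[1],u[0]),'extent',t.min(),t.max(),'mid',m+u*(t.min()+t.max())/2)
for t,P in(('peg',(.565,.22,.2)),('peg_tip',(.528,.214,.236))):
    o=[]
    for cc in(sc,sd):
        r=[k for k in cams.pinpoint(cc,t) if np.linalg.norm(np.array(k['xy'])-proj(cc,P))<30]
        if r:o.append((cc,r[0]['xy']));print(t,atz(cc,r[0]['xy'],P[2]),r[0]['score'])
    if len(o)==2:
        x,e=tri(o);print(t,x,e)
E
python3 e.py
```

```text
9.0 [ 0.5478 -0.0232  0.2004] 0.06009706616622669 [ 0.3643 -0.3516 -0.3861] [-0.1363  0.0001  1.6575  0.0008  1.4845 -1.6056]
[[-0.9948  0.1014]
 [ 0.1014  0.9948]]
spanner [(array([ 0.5291, -0.0264,  0.004 ]), 0.92)]
eye [(array([ 0.4687, -0.0267,  0.004 ]), 0.94)]
sil centre [ 0.5294 -0.0332] axis [-0.9997  0.0263] 3.1152834836720595 extent -0.0803867438463134 0.08757094394737476 mid [ 0.5258 -0.0331]
spanner [(array([ 0.5249, -0.0285,  0.004 ]), 0.92)]
eye [(array([ 0.7316, -0.0112,  0.004 ]), 0.71), (array([ 0.4626, -0.0268,  0.004 ]), 0.69)]
sil centre [ 0.5227 -0.0299] axis [-0.9997  0.0246] 3.116971993716297 extent -0.0861965985064242 0.07870252938718424 mid [ 0.5265 -0.03  ]
spanner [(array([ 0.524 , -0.0338,  0.004 ]), 0.71)]
eye [(array([ 0.4619, -0.0257,  0.004 ]), 0.89)]
sil centre [ 0.5193 -0.029 ] axis [-0.9999  0.0129] 3.1287280769972075 extent -0.08777097878230238 0.07405900366938487 mid [ 0.5261 -0.0291]
peg [0.5629 0.2139 0.2   ] 0.71
peg [0.5745 0.2094 0.2   ] 0.59
peg [0.5699 0.2134 0.2051] [np.float64(0.003075979320314606), np.float64(0.003075979320314331)]
peg_tip [0.5256 0.2056 0.236 ] 0.93
peg_tip [0.5288 0.223  0.236 ] 0.77
peg_tip [0.5282 0.2095 0.2315] [np.float64(0.005823046861638437), np.float64(0.0058230468616384005)]
```

View pics/w2.png

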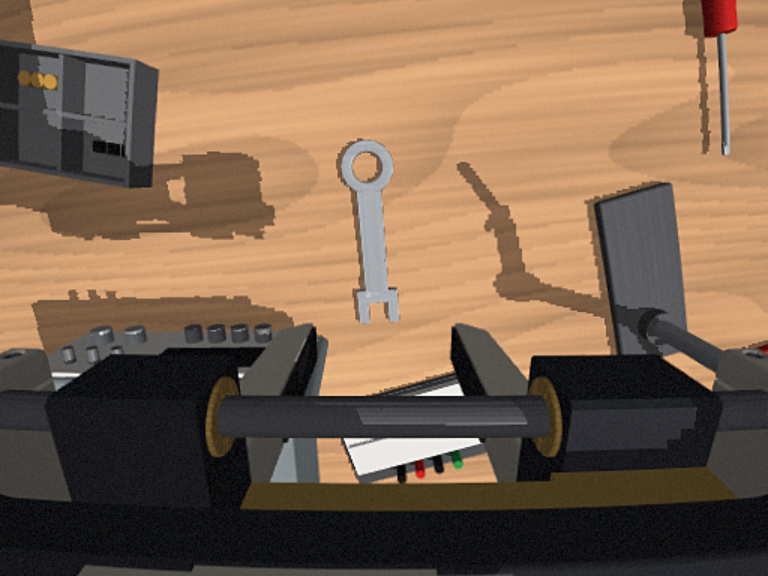

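step_arm:
  deltas:
    - {"offset": [3.1,-1,0],"roll": -0.077}
    - {"offset": [0,0,4],"roll": 0}
    - {"offset": [0,0,4],"roll": 0}
    - {"offset": [0,0,4],"roll": 0}
    - {"offset": [0,0,4],"roll": 0}
    - {"offset": [0,0,2.5],"roll": 0}
    - {"offset": [0,0,0.8],"roll": 0}
    - {"offset": [0,0,0],"roll": 0}

```text
t: 10.8
tool_pos: [0.516, -0.0303, 0.0078]
orientation: [-0.037, -3.141, -0.0]
force: [0.6, -0.4, 0.0]
opening: 0.0597
```

```bash
sed -i "s/'w2.png'/'w3.png'/" e.py; python3 e.py | head -8
```

```text
10.8 [ 0.516  -0.0303  0.0078] 0.05973430354084117 [ 0.5597 -0.4497  0.0028] [-0.1578  0.122   1.9053  0.      1.1147 -1.7047]
[[-0.9997  0.0238]
 [ 0.0238  0.9997]]
spanner [(array([ 0.5261, -0.0333,  0.004 ]), 0.54)]
eye []
sil centre [ 0.546  -0.0335] axis [-0.9993  0.0378] 3.103735355140261 extent -0.05721928879144912 0.06481837498265022 mid [ 0.5422 -0.0334]
spanner [(array([ 0.5255, -0.0286,  0.004 ]), 0.66)]
eye []
```

step_arm:
  deltas:
    - {"offset": [0,0,0.5],"roll": 0}
    - {"offset": [0,0,0],"roll": 0}
    - {"offset": [0,0,0],"roll": 0}
    - {"offset": [0,0,0],"roll": 0}
    - {"offset": [0,0,0],"roll": 0}
    - {"offset": [0,0,0],"roll": 0}
  fingers: 0.5
  grip_force: 45

```text
t: 12.35
tool_pos: [0.5161, -0.0303, 0.0027]
orientation: [0.037, 3.141, -0.0]
force: [0.9, -0.8, -0.1]
opening: 0.0213
```

step_arm:
  deltas:
    - {"offset": [0,0,-2],"roll": 0}
    - {"offset": [0,0,-4],"roll": 0}
    - {"offset": [0,0,-5],"roll": 0}
    - {"offset": [0,0,-5],"roll": 0}
    - {"offset": [0,0,-5],"roll": 0.183}
    - {"offset": [0,0,-5],"roll": 0.183}
    - {"offset": [0,0,-2],"roll": 0.183}
    - {"offset": [0,0,0],"roll": 0.183}
    - {"offset": [0,0,0],"roll": 0.183}
    - {"offset": [0,0,0],"roll": 0.183}
    - {"offset": [0,0,0],"roll": 0.183}
    - {"offset": [0,0,0],"roll": 0.183}

```text
t: 13.85
tool_pos: [0.5157, -0.0302, 0.2821]
orientation: [-2.134, -2.305, 0.001]
force: [-0.7, 0.1, -2.2]
opening: 0.0213
```

step_arm:
  deltas:
    - {"offset": [0,0,0],"roll": 0.183}
    - {"offset": [0,0,0],"roll": 0.183}
    - {"offset": [0,0,0],"roll": 0.183}
    - {"offset": [0,0,0],"roll": 0.183}
    - {"offset": [0,0,0],"roll": 0.183}
    - {"offset": [0,0,0],"roll": 0.183}
    - {"offset": [0,0,0],"roll": 0.183}
    - {"offset": [0,0,0],"roll": 0.183}
    - {"offset": [0,0,0],"roll": 0}

```text
t: 14.98
tool_pos: [0.5158, -0.0302, 0.2822]
orientation: [-3.127, -0.3, 0.001]
force: [0.7, 0.1, -1.7]
opening: 0.0211
```

step_arm:
  deltas:
    - {"offset": [-0.1,-3.9,0],"roll": 0}
    - {"offset": [-0.1,-4,0],"roll": 0}
    - {"offset": [-0.1,-4,0],"roll": 0}
    - {"offset": [-0.1,-4,0.7],"roll": 0}
    - {"offset": [-0.1,-4,0.7],"roll": 0}
    - {"offset": [-0.1,-3.8,0.8],"roll": 0}
    - {"offset": [0,0,0],"roll": 0}
    - {"offset": [0,0,0],"roll": 0}

```text
t: 15.98
tool_pos: [0.4654, 0.2011, 0.2606]
orientation: [3.126, 0.303, -0.0]
force: [0.0, 0.4, -2.2]
opening: 0.0214
```

```bash
cat > f.py <<'E'
from h import *
import sys
np.set_printoptions(precision=4,suppress=True)
s=robot.read_state();T=np.array(s['tool_pos']);print(s['t'],T,s['opening'],s['force']);M=R.from_rotvec(s['orientation']).as_matrix();print(M[:,0])
C={n:cams.read_camera(n) for n in('scene','side','wrist')}
eye=T+.05*M[:,0]+[0,0,.0013]
for t,P in(('peg',np.array([.565,.2213,.199])),('peg_tip',np.array([.5285,.214,.2365])),('eye',eye)):
    o=[]
    for n,c in C.items():
        r=[k for k in cams.pinpoint(c,t) if np.linalg.norm(np.array(k['xy'])-proj(c,P))<30]
        if r:o.append((c,r[0]['xy']));print(t,n,np.round(r[0]['xy'],1),'exp',proj(c,P),'atz',atz(c,r[0]['xy'],P[2])-P,round(r[0]['score'],2))
    if len(o)>1:
        x,e=tri(o);print(t,'exp',P,'tri',x,np.array(e))
def crop(c,P,h=64,k=4):
    u,v=np.clip(proj(c,P).astype(int),h,[512-h,384-h]);a=c['pixels'][v-h:v+h,u-h:u+h].copy();return cv2.resize(a,(400,400),interpolation=cv2.INTER_CUBIC)
cv2.imwrite('pics/'+sys.argv[1],cv2.resize(cv2.cvtColor(np.hstack([crop(C['scene'],eye,50),crop(C['side'],eye,50)] if len(sys.argv)<3 else [crop(C[n],eye,50) for n in sys.argv[2].split(',')]),cv2.COLOR_RGB2BGR),(800,400)))
save(C['wrist'],'w_'+sys.argv[1],1.5)
E
python3 f.py t1.png
```

```text
15.975 [0.4654 0.2011 0.2606] 0.021356199473049894 [ 0.0249  0.3928 -2.2088]
[ 0.9814  0.1918 -0.0002]
peg scene [327.5 176.5] exp [331.9005 174.9086] atz [ 0.003  -0.0123 -0.    ] 0.85
peg side [226.1 216.5] exp [227.8029 217.8648] atz [ 0.0058 -0.0043  0.    ] 0.94
peg wrist [258.2  78.2] exp [254.5616  79.3933] atz [ 0.0014 -0.0027  0.    ] 0.87
peg exp [0.565  0.2213 0.199 ] tri [0.5682 0.2146 0.1973] [0.0052 0.0034 0.0043]
peg_tip scene [324.2 155.5] exp [327.1945 154.4974] atz [ 0.002  -0.0083  0.    ] 0.64
peg_tip side [244.6 205.9] exp [243.2604 204.7988] atz [-0.0044  0.0037 -0.    ] 0.91
peg_tip wrist [263.  126.9] exp [254.921  128.7664] atz [ 0.0023 -0.0053  0.    ] 0.81
peg_tip exp [0.5285 0.214  0.2365] tri [0.5282 0.2081 0.2312] [0.0019 0.0013 0.0025]
eye scene [324.7 144.4] exp [325.7388 143.4823] atz [ 0.0025 -0.0034  0.    ] 0.77
eye side [250. 197.] exp [249.3953 195.2913] atz [-0.0035  0.0068  0.    ] 0.61
eye exp [0.5145 0.2107 0.2619] tri [0.5132 0.2093 0.2571] [0.0004 0.0004]
```

View pics/w_t1.png

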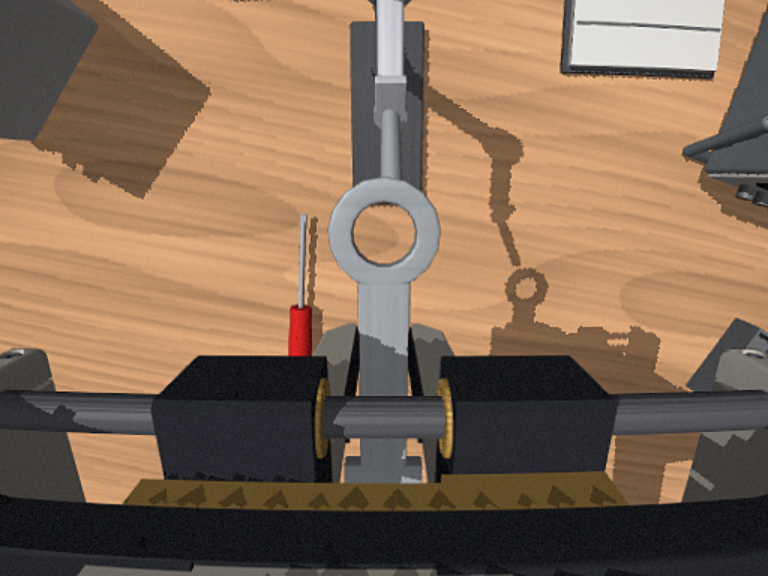

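View pics/t1.png

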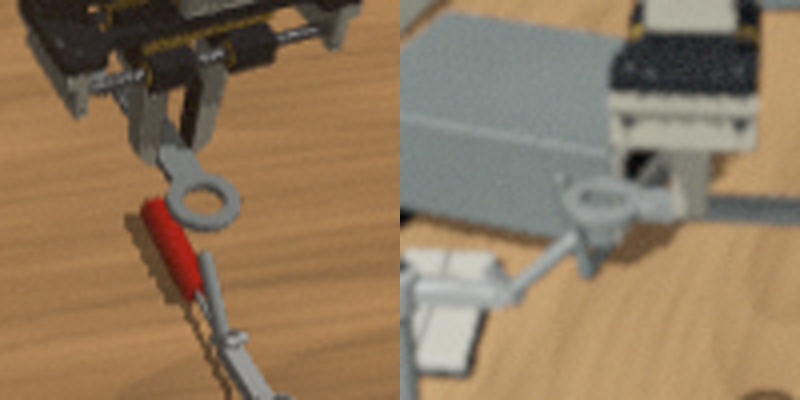

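step_arm:
  deltas:
    - {"offset": [-0.2,0.35,0.4],"roll": 0}
    - {"offset": [0,0,0.4],"roll": 0}
    - {"offset": [0,0,0],"roll": 0}

```text
t: 16.95
tool_pos: [0.4638, 0.1974, 0.252]
orientation: [3.127, 0.297, -0.002]
force: [-0.3, 0.1, -1.4]
opening: 0.0212
```

```bash
python3 f.py t2.png wrist,side
```

```text
16.95 [0.4638 0.1974 0.252 ] 0.021157428564912976 [-0.2946  0.0981 -1.4458]
[ 0.9821  0.1885 -0.001 ]
peg scene [327.  177.6] exp [331.9005 174.9086] atz [ 0.0062 -0.0145 -0.    ] 0.77
peg side [226.4 215. ] exp [227.8029 217.8648] atz [ 0.0073 -0.0105  0.    ] 0.62
peg wrist [258.3  70.4] exp [251.0587  74.7264] atz [ 0.0041 -0.0049  0.    ] 0.75
peg exp [0.565  0.2213 0.199 ] tri [0.5703 0.2118 0.1983] [0.0046 0.0021 0.0048]
peg_tip scene [321.6 154.3] exp [327.1945 154.4974] atz [-0.003  -0.0136  0.    ] 0.63
peg_tip side [244.3 206.7] exp [243.2604 204.7988] atz [-0.0047  0.0071  0.    ] 0.68
peg_tip wrist [255.9 125.7] exp [250.8952 125.7841] atz [ 0.0007 -0.0032  0.    ] 0.71
peg_tip exp [0.5285 0.214  0.2365] tri [0.5262 0.2072 0.2302] [0.0071 0.003  0.0045]
eye scene [320.  146.6] exp [323.5926 145.6542] atz [ 0.0016 -0.0096  0.    ] 0.64
eye side [251.1 199.8] exp [250.6318 197.8567] atz [-0.0035  0.0078  0.    ] 0.56
eye exp [0.5129 0.2068 0.2532] tri [0.5114 0.2006 0.2464] [0.0027 0.0027]
```

View pics/t2.png

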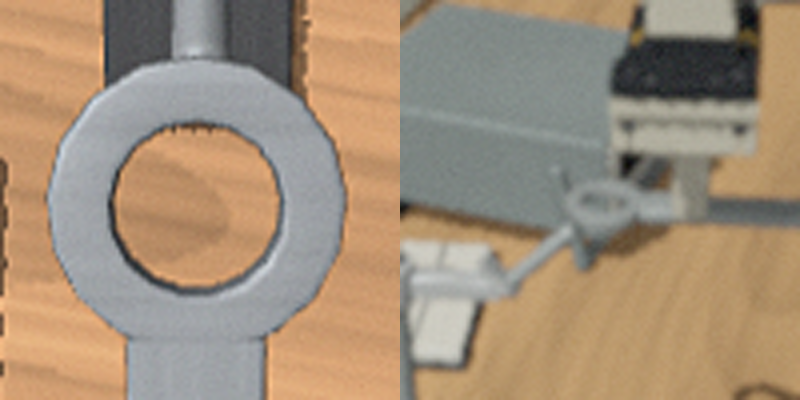

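step_arm:
  deltas:
    - {"offset": [0.7,0,0],"roll": 0}
    - {"offset": [0.8,0,0],"roll": 0}
    - {"offset": [0,0,0],"roll": 0}
    - {"offset": [0,0,0],"roll": 0}

```text
t: 18.05
tool_pos: [0.4789, 0.2003, 0.2525]
orientation: [3.127, 0.298, -0.001]
force: [0.5, -0.5, -2.3]
opening: 0.0212
```

```bash
python3 f.py t3.png wrist,side
```

```text
18.05 [0.4789 0.2003 0.2525] 0.021191529302484833 [ 0.5021 -0.4978 -2.2685]
[ 0.9821  0.1886 -0.0004]
peg scene [328.7 179.1] exp [331.9005 174.9086] atz [ 0.0116 -0.0116  0.    ] 0.88
peg side [225.3 214.9] exp [227.8029 217.8648] atz [ 0.0099 -0.0103  0.    ] 0.7
peg wrist [254.6  95.8] exp [251.1349  95.0676] atz [-0.     -0.0028  0.    ] 0.74
peg exp [0.565  0.2213 0.199 ] tri [0.5708 0.2144 0.1974] [0.0049 0.0047 0.007 ]
peg_tip scene [322.2 154.7] exp [327.1945 154.4974] atz [-0.0015 -0.0124  0.    ] 0.68
peg_tip side [242.9 205.1] exp [243.2604 204.7988] atz [0.0004 0.0014 0.    ] 0.95
peg_tip wrist [256.5 149.4] exp [250.9965 148.4519] atz [ 0.0001 -0.0038  0.    ] 0.6
peg_tip exp [0.5285 0.214  0.2365] tri [0.5281 0.2071 0.233 ] [0.0057 0.0036 0.003 ]
eye scene [327.1 148.7] exp [326.4423 149.8019] atz [-0.0033  0.0026  0.    ] 0.72
eye side [244.9 197.6] exp [243.8653 197.3887] atz [-0.0025  0.0003  0.    ] 0.74
eye exp [0.528  0.2098 0.2538] tri [0.5251 0.2119 0.2547] [0.0003 0.0003]
```

View pics/t3.png

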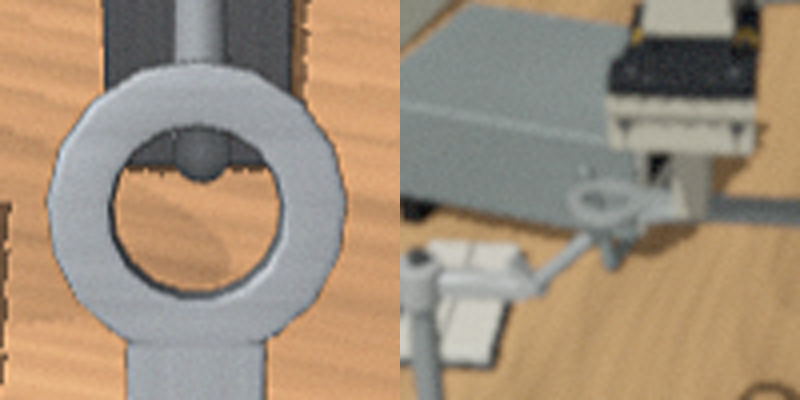

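```bash
cat > g.py <<'E'
from h import *
np.set_printoptions(precision=4,suppress=True)
s=robot.read_state();T=np.array(s['tool_pos']);M=R.from_rotvec(s['orientation']).as_matrix();eye=T+.05*M[:,0]+[0,0,.0013]
c=cams.read_camera('wrist');u,v=np.clip(proj(c,eye).astype(int),50,[462,334])
f=lambda p:(u-50+(p[0]+.5)/4-.5,v-50+(p[1]+.5)/4-.5)
ux=M[:2,0];
# hole top-face rim extremes at z=eye+.004: left/right 112,283 ; bottom 292ish
h=[atz(c,f(p),eye[2]+.004)[:2] for p in((112,205),(283,205),(197,293),(197,122))]
print('rim L,R,near,far along/lateral from kin eye',[((q-eye[:2])@ux,(q-eye[:2])@M[:2,1]) for q in h])
# tip sphere centre: ray tangent at lower silhouette -> centre 5 mm off the ray, at z=.2329
o,r=ray(c,f((203,181)));n=np.array([*ux,0]);n-=n@r*r;n/=np.linalg.norm(n)
for z in(.2329,):
    q=o+5e-3*n; q=q+r*(z-q[2])/r[2];print('sphere centre',q,'rel kin eye along,lat',(q-eye)[:2]@ux,(q-eye)[:2]@M[:2,1],'z',q[2]-eye[2])
E
python3 g.py
```

```text
rim L,R,near,far along/lateral from kin eye [(np.float64(8.472604674746601e-05), np.float64(-0.013489588669018615)), (np.float64(4.514172665348103e-05), np.float64(0.012125375589699746)), (np.float64(-0.013437649023065455), np.float64(-0.0007722321682862338)), (np.float64(0.012305112288118087), np.float64(-0.0007439190362889596))]
sphere centre [0.5336 0.2106 0.2329] rel kin eye along,lat 0.005750350170800609 0.000325099129355933 z -0.021064499082990795
```

step_arm:
  deltas:
    - {"offset": [0,0.1,0.5],"roll": 0}
    - {"offset": [0,0,0.5],"roll": 0}
    - {"offset": [0,0,0.5],"roll": 0}
    - {"offset": [0,0,0],"roll": 0}

```text
t: 19.2
tool_pos: [0.4786, 0.1993, 0.2368]
orientation: [3.127, 0.298, -0.002]
force: [-0.0, -0.5, -1.9]
opening: 0.0209
```

step_arm:
  deltas:
    - {"offset": [0.3,0,0.3],"roll": 0}
    - {"offset": [0.3,0,0.3],"roll": 0}
    - {"offset": [0,0,0],"roll": 0}

```text
t: 19.58
tool_pos: [0.485, 0.2005, 0.2312]
orientation: [3.127, 0.298, -0.001]
force: [0.4, 0.8, -1.9]
opening: 0.0207
```

```bash
python3 f.py t4.png wrist,side
```

```text
19.575 [0.485  0.2005 0.2312] 0.020728393604021348 [ 0.4107  0.7724 -1.8774]
[ 0.9821  0.1886 -0.0006]
peg scene [326.2 173.4] exp [331.9005 174.9086] atz [-0.0072 -0.0128 -0.    ] 0.55
peg side [225.5 213.8] exp [227.8029 217.8648] atz [ 0.0111 -0.0148  0.    ] 0.89
peg wrist [254.7 101.9] exp [249.2956 101.7804] atz [ 0.0006 -0.0038  0.    ] 0.86
peg exp [0.565  0.2213 0.199 ] tri [0.567  0.2129 0.2056] [0.008  0.006  0.0048]
peg_tip scene [323.  156.7] exp [327.1945 154.4974] atz [ 0.0053 -0.0123 -0.    ] 0.77
peg_tip side [243.5 204.1] exp [243.2604 204.7988] atz [ 0.0004 -0.003   0.    ] 0.73
peg_tip wrist [254.2 161.7] exp [248.8352 162.6089] atz [ 0.0012 -0.0031  0.    ] 0.82
peg_tip exp [0.5285 0.214  0.2365] tri [0.5296 0.207  0.2325] [0.0035 0.0014 0.0039]
eye scene [323.7 156.5] exp [326.0065 157.4423] atz [-0.004  -0.0048  0.    ] 0.81
eye side [244.8 203.2] exp [241.5295 205.0296] atz [-0.0048 -0.0096  0.    ] 0.69
eye exp [0.5341 0.2099 0.2325] tri [0.5294 0.2041 0.2338] [0.0016 0.0016]
```

View pics/t4.png

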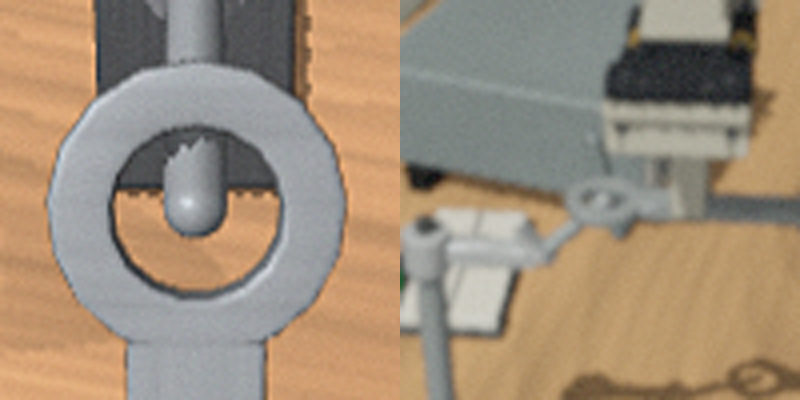

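step_arm:
  deltas:
    - {"offset": [0.3,0,0.3],"roll": 0}
    - {"offset": [0.3,0,0.3],"roll": 0}
    - {"offset": [0,0,0],"roll": 0}

```text
t: 20.55
tool_pos: [0.4908, 0.2016, 0.225]
orientation: [3.127, 0.298, -0.001]
force: [-0.4, -1.0, -2.0]
opening: 0.0209
```

step_arm:
  deltas:
    - {"offset": [0.3,0,0.3],"roll": 0}
    - {"offset": [0.3,0,0.3],"roll": 0}
    - {"offset": [0.2,0,0.2],"roll": 0}
    - {"offset": [0,0,0],"roll": 0}

```text
t: 21.05
tool_pos: [0.4986, 0.2031, 0.2173]
orientation: [3.127, 0.298, -0.001]
force: [0.3, -0.5, -2.7]
opening: 0.0214
```

```bash
python3 f.py t5.png wrist,side | head -1
```

```text
21.05 [0.4986 0.2031 0.2173] 0.021398967250311277 [ 0.2701 -0.4888 -2.7474]
```

View pics/t5.png

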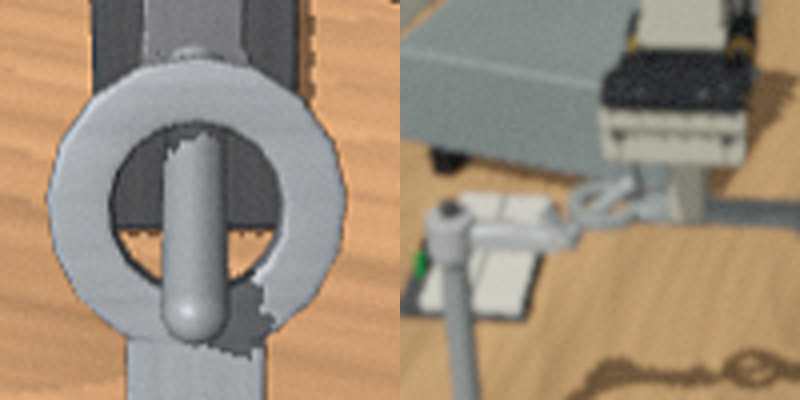

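step_arm:
  deltas:
    - {"offset": [0,0,0],"roll": 0}
    - {"offset": [0,0,0.4],"roll": 0}
    - {"offset": [0.05,0,0.4],"roll": 0}
    - {"offset": [0.1,0,0.4],"roll": 0}
  grip_force: 5

```text
t: 22.15
tool_pos: [0.5001, 0.2034, 0.2052]
orientation: [3.127, 0.298, -0.0]
force: [-0.3, 0.3, -2.0]
opening: 0.0214
```

step_arm:
  deltas:
    - {"offset": [0.1,0,0.4],"roll": 0}
    - {"offset": [0.15,0,0.4],"roll": 0}
    - {"offset": [0.2,0,0.4],"roll": 0}
    - {"offset": [0.2,0,0.4],"roll": 0}
    - {"offset": [0.2,0,0.4],"roll": 0}
    - {"offset": [0,0,0],"roll": 0}

```text
t: 22.9
tool_pos: [0.5085, 0.205, 0.1852]
orientation: [3.127, 0.298, -0.001]
force: [-0.0, 0.4, -1.9]
opening: 0.0216
```

```bash
python3 f.py t6.png scene,side
```

```text
22.9 [0.5085 0.205  0.1852] 0.021629267349008094 [-0.0338  0.4111 -1.8784]
[ 0.9821  0.1886 -0.0004]
peg scene [326.8 173.7] exp [331.9005 174.9086] atz [-0.006  -0.0116 -0.    ] 0.64
peg side [225.4 216.6] exp [227.8029 217.8648] atz [ 0.0072 -0.0035  0.    ] 0.77
peg wrist [253.8 139.2] exp [247.8041 141.7601] atz [ 0.002 -0.003  0.   ] 0.86
peg exp [0.565  0.2213 0.199 ] tri [0.567  0.215  0.2009] [0.0085 0.0062 0.0033]
peg_tip scene [324.4 154.6] exp [327.1945 154.4974] atz [-0.0008 -0.007   0.    ] 0.78
peg_tip side [244.6 206.2] exp [243.2604 204.7988] atz [-0.0048  0.0049  0.    ] 0.61
peg_tip wrist [256.6 228.1] exp [246.9302 230.5078] atz [ 0.002  -0.0042  0.    ] 0.77
peg_tip exp [0.5285 0.214  0.2365] tri [0.5264 0.2092 0.2312] [0.0026 0.001  0.0017]
eye scene [325.9 168.6] exp [327.7646 176.141 ] atz [-0.0249  0.0021 -0.    ] 0.65
eye side [234.5 216.3] exp [231.9759 221.1958] atz [ 0.001  -0.0213 -0.    ] 0.95
eye exp [0.5576 0.2145 0.1865] tri [0.5486 0.2121 0.2024] [0.0032 0.0032]
```

step_arm:
  deltas:
    - {"offset": [0,0,0],"roll": 0}
    - {"offset": [0,0,0],"roll": 0}
    - {"offset": [0,0,0],"roll": 0}
    - {"offset": [0,0,0],"roll": 0}
    - {"offset": [0,0,0],"roll": 0}
    - {"offset": [0,0,0],"roll": 0}
  fingers: 5

```text
t: 24.25
tool_pos: [0.5085, 0.205, 0.1856]
orientation: [3.127, 0.298, -0.0]
force: [0.5, -0.3, 0.2]
opening: 0.05
```

step_arm:
  deltas:
    - {"offset": [-1,0,0],"roll": 0}
    - {"offset": [-2,0,0],"roll": 0}
    - {"offset": [-3,0,0],"roll": 0}
    - {"offset": [-3,0,0],"roll": 0}
    - {"offset": [-3,0,-2],"roll": 0}
    - {"offset": [0,0,-4],"roll": 0}
    - {"offset": [0,0,-4],"roll": 0}
    - {"offset": [0,0,0],"roll": 0}
    - {"offset": [0,0,0],"roll": 0}
    - {"offset": [0,0,0],"roll": 0}

```text
t: 25.5
tool_pos: [0.3899, 0.1822, 0.2841]
orientation: [3.127, 0.298, -0.004]
force: [-0.3, -0.6, 0.6]
opening: 0.0503
```

```bash
cat > k.py <<'E'
from h import *
np.set_printoptions(precision=4,suppress=True)
s=robot.read_state();print(s['t'],s['tool_pos'],s['opening'],s['force'])
sc=cams.read_camera('scene');sd=cams.read_camera('side');wr=cams.read_camera('wrist')
for t,P in(('peg',(.567,.215,.199)),('peg_tip',(.5285,.209,.2365)),('eye',(.56,.213,.2)),('spanner',(.56,.213,.14))):
    o=[]
    for c in(sc,sd):
        r=[k for k in cams.pinpoint(c,t) if np.linalg.norm(np.array(k['xy'])-proj(c,P))<35]
        if r:o.append((c,r[0]['xy']))
    print(t,*(tri(o) if len(o)==2 else o))
f=lambda c,P:cv2.resize(c['pixels'][(p:=proj(c,P).astype(int))[1]-50:p[1]+50,p[0]-50:p[0]+50],(400,400),interpolation=cv2.INTER_CUBIC)
P=(.58,.215,.15);cv2.imwrite('pics/fin.png',cv2.cvtColor(np.hstack([f(sc,P),f(sd,P)]),cv2.COLOR_RGB2BGR))
for t in('breadboard','screwdriver','tray'):
    print(t,[atz(c,k['xy'],0)[:2] for c in(sc,sd) for k in cams.pinpoint(c,t)[:1]])
E
python3 k.py
```

```text
25.5 [0.3899 0.1822 0.2841] 0.05026091324650006 [-0.2916 -0.5986  0.6338]
peg [0.5725 0.2097 0.2044] [np.float64(0.0009536094003941502), np.float64(0.0009536094003941819)]
peg_tip ({'pixels': array([[[ 11,  31,  65],
        [  9,  31,  72],
        [  7,  39,  79],
        ...,
        [ 40,  41,  38],
        [ 44,  45,  43],
        [ 48,  48,  46]],

       [[ 16,  38,  80],
        [ 17,  41,  83],
        [ 11,  38,  81],
        ...,
        [ 47,  47,  44],
        [ 45,  46,  44],
        [ 47,  47,  47]],

       [[ 23,  45,  84],
        [  3,  35,  78],
        [ 10,  37,  80],
        ...,
        [ 46,  44,  44],
        [ 45,  45,  43],
        [ 43,  42,  42]],

       ...,

       [[164, 124,  80],
        [167, 124,  81],
        [165, 123,  80],
        ...,
        [ 78,  79,  71],
        [ 83,  83,  74],
        [ 88,  86,  76]],

       [[166, 124,  81],
        [165, 123,  82],
        [164, 125,  80],
        ...,
        [ 93,  94,  83],
        [ 94,  92,  83],
        [ 92,  93,  82]],

       [[165, 125,  82],
        [163, 120,  76],
        [162, 122,  
[... 168 characters left out ...]
971322833865, 'cx': 264.67861240627826, 'cy': 195.81207679072975, 'k1': -0.061828677150887246, 'extrinsics': array([[ 0.178 ,  0.984 ,  0.0065, -0.1511],
       [ 0.7986, -0.1406, -0.5852, -0.356 ],
       [-0.575 ,  0.1093, -0.8108,  1.411 ],
       [ 0.    ,  0.    ,  0.    ,  1.    ]]), 'shot': 38}, [321.8, 155.5])
eye [0.5713 0.2121 0.1886] [np.float64(0.00321133442149175), np.float64(0.003211334421491854)]
spanner [0.5737 0.2225 0.1382] [np.float64(0.004090749879861178), np.float64(0.00409074987986121)]
breadboard [array([0.7239, 0.0024]), array([ 0.7437, -0.0261])]
screwdriver [array([0.4053, 0.2808]), array([0.3758, 0.2771])]
tray [array([ 0.3938, -0.2843]), array([ 0.4002, -0.2755])]
```

View pics/fin.png

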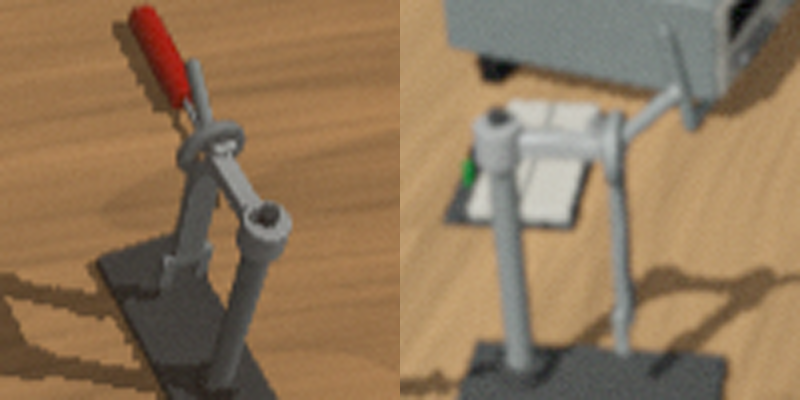

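```bash
cat > m.py <<'E'
from h import *
t1=cv2.imread('pics/t1.png')[:,:400];sc=cams.read_camera('scene')
full=cv2.resize(cv2.cvtColor(sc['pixels'],cv2.COLOR_RGB2BGR),None,fx=4,fy=4,interpolation=cv2.INTER_CUBIC)
eye=np.array([.4654,.2011,.2606])+.05*np.array([.9814,.1918,0])+[0,0,.0013]
o=(proj(sc,eye).astype(int)-50)*4
for n,(x,y,w,h) in {'tip':(185,240,50,60),'bar':(225,345,70,50)}.items():
    tpl=t1[y:y+h,x:x+w];X,Y=o[0]+x,o[1]+y;reg=full[Y-40:Y+h+40,X-40:X+w+40]
    r=cv2.matchTemplate(reg,tpl,cv2.TM_CCOEFF_NORMED);_,v,_,l=cv2.minMaxLoc(r);print(n,'shift px',(l[0]-40)/4,(l[1]-40)/4,v)
s=robot.read_state();print(s['t'],s['force'])
E
python3 m.py
```

```text
tip shift px 0.0 0.0 0.9970964193344116
bar shift px 0.0 0.0 0.9793659448623657
26.4 [-4.91077113e-01 -1.67644394e-01  2.69029783e-04]
```

```bash
python3 -c "
from plant import robot
print(robot.close_job())"
```

```text
the job is handed in; nothing more can be done
None
```

The spanner is hanging by its ring eye on the peg of the dark stand, jaw end down, with the arm home against its stop. I handed the job in at about 26.4 s, with the gripper open and clear of everything.

**What I did**
- I pushed the arm round with closed fingers until it stalled at about 21 N.
- I gripped the spanner by its handle, lifted it and turned it about 168° so the ring faced the mast.
- I slid the ring down the peg with no noticeable contact force. Then I lowered the jaw end with a light grip, released, and backed off.

**Last checks**
- **Hang:** the final side picture shows the spanner hanging vertically with its ring against the stop tab. The final scene picture also shows the ring on the peg.
- **Arm home:** before I threaded the ring, the wrist picture showed the arm in line with the foot. Image matching then showed 0 px shift of the peg tip and bar between that moment and the end.
- **Other objects:** the breadboard, screwdriver and tray positions agree with the first readings to within about 1 cm, which is the scatter of the networks. No unexpected force appeared in any reading.

**What disagreed**
- My first mast position, read from the foot outline, was about 6 mm off in y compared with later peg readings. I corrected this from the close wrist views.
- After the hang, the network's peg reading was about 5 mm off the earlier ones and it found the peg tip in only one view. I put this down to the ring partly hiding the peg and relied on the image match instead.

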